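# Hang the scraper on the sloping tool board and lock it

### The arm

A 6-joint arm with a two-finger parallel gripper is mounted at the origin on the work surface. World frame = base frame: x ahead of the robot, y to its left, z up, the work surface at z = 0. Lengths are in mm, angles in rad, forces in N, time in s.
With the tool pointing down it reaches from about 250 to 850 mm from the base axis. Payload 12.5 kg.
Tool frame: the origin (TCP) lies midway between the tips of the shut fingers; the grasp point (between the pads) lies 19 mm behind it; z points along the fingers, y is the line along which they close (so a half turn about z gives the same grasp; the last joint's range is limited). The gripper opens to 93 mm and grips with 3 to 60 N. Pads are 15 mm wide; open, the fingers measure 128 mm over their backs; the gripper's body (75 mm by 188 mm) begins 65 mm behind the grasp point.
Start: joints at [-1.33, 0.351, 1.652, -0, 1.139, -0.085], TCP at [176.056, -521.046, 218.633] pointing down, gripper open.
Joint ranges: [-2.75, 2.75], [-0.79, 2.1], [0.01, 2.65], [-1.57, 4.71], [0.07, 3.14], [-2.87, 2.87]. Speed limits (rad/s): [2.22, 2.22, 2.79, 3.14, 3.14, 3.14].

### API

Orientations are given as a unit quaternion [x, y, z, w].
In Python, from plant import * gives the robot as it stands.
- The arm moves only by the tool carry_out, never from a script. Its argument "rows" is a list of rows, each a list of 4 numbers: the shift along the tool's x, y, z scaled (see below), then the turn about the tool's z scaled (see below). In form: [[tx, ty, tz, roll], ...]. A call has 1 to 5 rows; each row shifts and turns the commanded pose from where the row before left it, along the tool's axes as they then stand; what a row does not reach is not made up. The controller multiplies each number of a shift by 150 mm and each number of a turn by 4 degrees. A row lasts 1/10 s, in which the tool goes at most 50 mm and 8.59 degrees, less where a joint would pass 70% of its speed; a pose out of reach is approached as far as the arm can. A call with a number of a shift or a turn outside -1 to 1 is refused whole. A call with a gripper value outside its range is refused whole. "claw" is the opening, from 0 (shut) to 1 (fully open), set as the call begins (left out, the last holds). The fingers move at their own pace and stop on an object; "force" is the grip in N (left out, the last holds). Time passes only in rows, so rows that do not move let the fingers close. It gives the time, the measured TCP pose, the force, the opening and the grip force at its end, in the units of the state.
- get_obs(): the state, without advancing time (a new reading comes with each control period).
- grab_frame(name): name is "scene" or "top" or "wrist"; returns a dict with "frame" (400x640x3 uint8, red, green, blue), "depth" (400x640 float32, mm along the optical axis (not along the pixel's ray), 0 where there is no reading), "vfov" (degrees; the focal length in pixels is half the picture's height over the tangent of half this angle, whatever the lens; pixels are square), "cx", "cy" (the principal point, pixels), "xyz" and "orientation" of the camera in the world; the wrist camera has in their place "T_tool_cam" (4x4, takes a point from camera to tool coordinates, whose origin is the TCP and whose axes are the flange's). Camera axes: x right, y up, looking along -z (the intrinsics and any distortion apply to the point x, -y, -z); pixel columns grow to the right and rows downward; lengths in mm; the calibration is good to about 2 mm. A picture is of the moment at which its call begins: read the wrist's pose just before it.
- job_done(): hands the job in; it is judged then, once.
Trained networks look in a picture, given as the dict that the camera call returned (one of the last four; its "shot" number tells which), for a name from the list of things; names that differ only in an ending like _2 or _b are one class to them, and where a whole thing is asked for, a point or a joint stands for the part that bears it (a point fixed in the world has none). Each returns a list of dicts, best first, with "conf" (0 to 1); they miss things now and then, are a little off and sometimes report something else, mostly with a low value. They report only what shows in the picture. A call takes as long as a camera call. They do not tell look-alikes from the thing itself.
- look_for(picture, name): "xyz" ([x, y, z] in mm, in the coordinates of the camera as it stood for that picture, good to about 4 mm: the middle of the surface that is visible of it).
- silhouettes(picture, name): "pixels" (400x640 bool, what is visible of it).
The state is a dict: "clock": time; "joint_pos": joint angles; "joint_vel": joint speeds; "joint_torque": joint torques, N m; "position": TCP position; "tool_rot": TCP orientation; "ft_force": force on the tool from outside, world axes, zero at the start; "ft_torque": the same for the moment, N m; "gripper_width": finger opening in mm; "gripper_force": force on a finger pad.
Only numpy, scipy, OpenCV 4.12 (cv2) and the standard library are available. Lean on these libraries where they do the work, as an engineer would, in place of code of your own. Each camera call takes 0.05 s, during which the arm holds its last target. There are 200 camera calls.

### The job

Put the blue-handled paint scraper away: hang it by the steel eye in its handle end on the orange peg of the sloping tool board, lying flat on the board with its blade pointing straight down the slope, and let go of it. Then swing the red keeper fully across, over the end of the peg, so the scraper cannot come off. Leave everything else where it is.

Things in the scene. Friction and masses are not known exactly. Their poses are not given: they have to be found in the camera images.
- scraper: loose paint scraper, 209 mm long, about 110 g, flat on the mixing slab, blade roughly towards the robot. Origin: underside of the blue handle at its middle; x to the blade, z up. Handle 100 (x) x 26 (y) x 18 mm (z), x -50 to 50; grip it across y. Steel eye at the end: 36 mm wide, z 5 to 13 mm. Steel blade x 63 to 125 mm, 70 wide, z 7 to 11 mm. Balance point about x = 19 mm
- eye (a point): centre of the eye's round hole (diameter 18 mm, through along the scraper's z), at (-66, 0, 9) mm of the scraper
- blade_edge (a point): middle of the blade's front edge, at (125, 0, 9) mm of the scraper
- palette: fixed white mixing slab 320 x 260 mm, 12 mm high, with dabs of paint; origin under its middle. It stands on the left or on the right, the tool board on the other side
- rack: fixed plywood tool board. Its face slopes 30 degrees to the table, rising away from the robot along its x; 330 mm along the slope, 260 wide (y), lip 11 mm high at the low edge. Origin on the table under its middle; face's middle 120 mm over the table. A slim palette knife, 20 mm off the face, is fixed 90 to 110 mm left (+y) of the peg's line. The hand has to lean about 30 degrees with the face
- peg: fixed orange peg, diameter 10 mm, round tip 30.5 mm off the board's face. Origin on the face at the peg's axis, 70 mm up the slope from the face's middle; z along the peg (square to the face), x straight up the slope, y level, to the robot's left
- keeper (a joint): red keeper bar, 88 x 20 x 8 mm, turning parallel to the face 34 to 42 mm off it, so passing over the peg's tip. Pivot at x 0, y -60 mm of the peg's frame, on a post 18 mm wide. 0: points up the slope (peg x); grows swinging to peg y; about 1.57 over the peg, stop at 1.6. Starts open, -1.0 to 0.1. Stays where left (friction about 0.04 N m, 0.6 N at the knob)
- keeper_knob (a point): top of the black knob on the keeper, diameter 14 mm, 20 mm high over the bar (42 to 62 mm off the board's face), 65 mm from the pivot; it can be pushed or pinched
- tube_a: red-banded metal paint tube, about 125 x 30 x 22 mm, lying on the mixing slab beside the scraper; bystander
- tube_b: blue-banded paint tube of the same size on the table's left; bystander
- tube_c: yellow-banded paint tube on the table's right; bystander
- cup: black coffee cup, 84 mm wide, 110 mm high, at the back of the table; bystander
- medium: amber bottle, 66 mm wide, 190 mm high, at the left; bystander
- brush_jar: glass jar holding brushes, 80 mm wide, 200 mm high, at the right; bystander
Mind the look-alikes: they are no part of the job. What is shaped like the scraper but black is not meant.

How it is judged (in metres and radians):
On the way, in this order (a step that is already met when the one before it is completed fails the run):
1. the scraper hangs by its eye on the peg, flat on the board, blade down the slope, let go of (x of eye in the frame of peg between -0.008 and 0.008 m and y of eye in the frame of peg between -0.008 and 0.008 m and z of eye in the frame of peg between 0.002 and 0.018 m and angle between the z axis of scraper and the z axis of peg, either way round below 0.17 rad and x of blade_edge in the frame of peg below -0.165 m and contact force between the fingers and scraper below 0.05 N), for 0.2 s.
2. the keeper is swung fully across over the peg (value of joint keeper above 1.42 rad), for 0.2 s.
At the end, for the whole second after the job is handed in: eye centre within 8 mm of the peg's axis (peg x and y), 2 to 18 mm off the board's face; scraper flat on the board within 10 degrees, blade edge at least 165 mm down the slope from the peg (within about 30 degrees of straight down); keeper above 1.42 rad; all at rest (x of eye in the frame of peg between -0.008 and 0.008 m and y of eye in the frame of peg between -0.008 and 0.008 m and z of eye in the frame of peg between 0.002 and 0.018 m and angle between the z axis of scraper and the z axis of peg, either way round below 0.17 rad and x of blade_edge in the frame of peg below -0.165 m and value of joint keeper above 1.42 rad and linear speed of scraper below 0.01 m/s and velocity of joint keeper between -0.05 and 0.05 rad/s); the robot touches nothing.
It fails at once if a bystander is moved more than 30 mm (distance of any of tube_a, tube_b, tube_c, cup, medium, brush_jar from where it was at the start of the episode above 0.03 m).
It also fails if it takes over 69 s, if anything falls off the work surface, if the arm or the gripper's body presses on something with over 40 N, if the wrist force passes 120 N, or if a joint passes its speed limit or range.

## Working session

There is one attempt and no reset: what is moved stays moved. The work goes in short steps, Python scripts to look and compute and a tool call to move; the robot and the scene stay as the last step left them, time stands still between calls to the robot, and variables do not carry over. Pictures are saved under pics/ and viewed, at most 10 in all, crops included, and the job is handed in when it is done.

Besides the shell and the picture viewer there is one more tool, called in YAML: its name, and indented under it one key for each argument. carry_out: Moves the arm, as the interface text tells. Shifts and turns lie within -1 to 1; 1 stands for 150 mm of shift or 4 degrees of turn. Its arguments: {"type":"object","properties":{"rows":{"type":"array","items":{"type":"array","items":{"type":"number"}}},"claw":{"type":"number"},"force":{"type":"number"}},"required":["rows"]}

```bash
mkdir -p pics; cat > h.py <<'E'
from plant import *
import numpy as np, cv2
from scipy.spatial.transform import Rotation as R
def cam(p):
    if 'T_tool_cam' in p:
        o=p['obs']; T=np.eye(4); T[:3,:3]=R.from_quat(o['tool_rot']).as_matrix(); T[:3,3]=o['position']
        return T@np.array(p['T_tool_cam'])
    T=np.eye(4); T[:3,:3]=R.from_quat(p['orientation']).as_matrix(); T[:3,3]=p['xyz']; return T
def shot(n):
    o=get_obs(); p=grab_frame(n); p['obs']=o; return p
def cloud(p):
    d=p['depth']; h,w=d.shape; f=h/2/np.tan(np.radians(p['vfov'])/2)
    v,u=np.mgrid[:h,:w]
    c=np.stack([(u-p['cx'])/f*d,-(v-p['cy'])/f*d,-d],-1)
    T=cam(p); return c@T[:3,:3].T+T[:3,3]
def w(p,x): T=cam(p); return T[:3,:3]@np.array(x)+T[:3,3]
def save(n,im): cv2.imwrite('pics/'+n+'.png',cv2.cvtColor(im,cv2.COLOR_RGB2BGR))
E
python3 - <<'E'
from h import *
np.set_printoptions(precision=1,suppress=True)
o=get_obs(); print({k:np.round(v,3) for k,v in o.items()})
for n in('top','scene'):
    p=shot(n); print([(k,v) for k,v in p.items() if k not in('frame','depth','obs')]); save(n,p['frame'])
    for t in('scraper','eye','blade_edge','rack','peg','keeper','keeper_knob','palette'):
        print(n,t,[(round(r['conf'],2),w(p,r['xyz'])) for r in look_for(p,t)][:4])
E
```

```text
{'clock': np.float64(0.0), 'joint_pos': array([-1.3,  0.4,  1.7,  0. ,  1.1, -0.1]), 'joint_vel': array([ 0., -0., -0.,  0.,  0.,  0.]), 'joint_torque': array([ -0. , -49.7, -28.5,   0.1,   0. ,  -0. ]), 'position': array([ 176. , -520.7,  218.1]), 'tool_rot': array([ 1. ,  0.2, -0. , -0. ]), 'ft_force': array([-0.5, -0.5,  0.6]), 'ft_torque': array([-0. , -0.1, -0.1]), 'gripper_force': np.float64(0.0), 'gripper_width': np.float64(93.005)}
[('vfov', 43.56942380993556), ('cx', 317.1224992903072), ('cy', 191.39112061468316), ('xyz', array([ 146.9,   20.4, 1710.5])), ('orientation', array([-0.1,  0.1,  0.7, -0.7])), ('shot', 1)]
top scraper [(0.96, array([200.2, 318.7,  15.4])), (0.73, array([472.1, 274.4,  26.6]))]
top eye [(0.68, array([468.4, 276.4,  25.8])), (0.66, array([197.3, 317.7,  11.3]))]
top blade_edge [(0.97, array([197.6, 315.2,   8. ])), (0.69, array([468.9, 284.8,  21. ])), (0.36, array([ 432.2, -501.6,   14.1]))]
top rack [(0.58, array([ 527. , -218.8,  123.2])), (0.53, array([522.2, 229.5,  17. ]))]
top peg []
top keeper [(0.62, array([ 572.8, -290.1,  213.2]))]
top ke
[... 213 characters left out ...]
95436920787296), ('xyz', array([1377.5,  222.2, 1764.9])), ('orientation', array([0.2, 0.2, 0.8, 0.6])), ('shot', 2)]
scene scraper [(0.8, array([196.7, 328. ,  12.5])), (0.68, array([469.1, 281.4,  21.2]))]
scene eye [(0.96, array([467. , 281.4,  21.1])), (0.93, array([198.8, 324. ,  10.4]))]
scene blade_edge [(0.94, array([470.4, 286.9,  21.4])), (0.8, array([197.7, 331.8,   7.8]))]
scene rack [(0.96, array([ 560.1, -206.7,  119.3]))]
scene peg []
scene keeper [(0.52, array([469.3, 286.3,  21.1])), (0.47, array([ 579.1, -287.8,  213.2]))]
scene keeper_knob [(0.49, array([ 583.4, -283.9,  211.7]))]
scene palette [(0.67, array([540.3, 235.6,  15.3])), (0.47, array([ 556.8, -207.6,  116.3]))]
```

```bash
ls . pics
```

```text
.:
h.py
pics

pics:
scene.png
top.png
```

View pics/top.png

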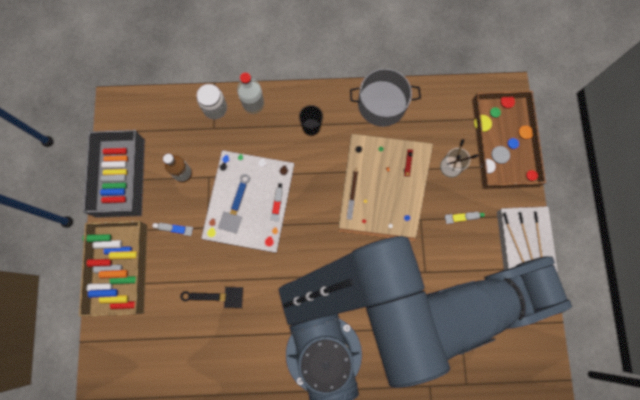

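View pics/scene.png

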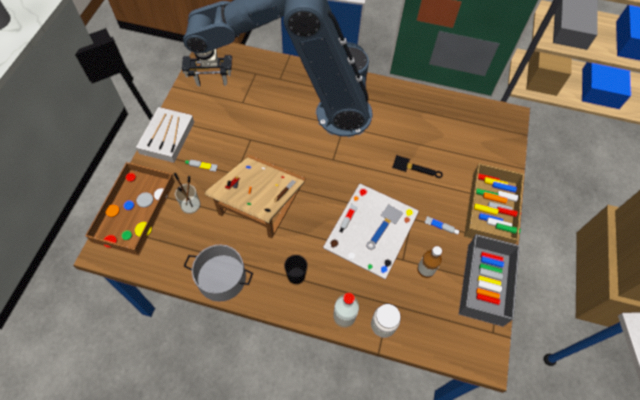

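The top picture shows two scraper shapes: the blue-handled one on the slab (237,205) and a black one on the table (212,296). The blue one fits the description. The board is at (385,187) and its red keeper at (408,162).

```bash
python3 - <<'E'
from h import *
np.set_printoptions(precision=1,suppress=True)
p=shot('top'); C=cloud(p); im=p['frame']; save('crops',np.hstack([cv2.resize(im[145:255,195:300],None,fx=3.7,fy=3.7,interpolation=2),cv2.resize(im[130:240,335:440],None,fx=3.7,fy=3.7,interpolation=2)]))
hsv=cv2.cvtColor(im,cv2.COLOR_RGB2HSV)
# scraper
for r in silhouettes(p,'scraper'):
    m=r['pixels']; q=C[m]; c=np.median(q,0); d=q[:,:2]-q[:,:2].mean(0); e,V=np.linalg.eigh(d.T@d); print('scr',r['conf'],m.sum(),c,q.mean(0),V[:,1],np.ptp(d@V,axis=0))
    b=m&(hsv[...,1]>110)&(abs(hsv[...,0].astype(int)-108)<14)
    if b.sum()>20:
        q=C[b]; d=q[:,:2]-q[:,:2].mean(0); e,V=np.linalg.eigh(d.T@d); print(' blue',b.sum(),q.mean(0),V[:,1],np.ptp(d@V,axis=0))
# board plane
best=[r for r in silhouettes(p,'rack') if C[r['pixels']][:,1].mean()<0][0]['pixels']
q=C[best]
for _ in range(6):
    c=q.mean(0); n=np.linalg.svd(q-c,full_matrices=False)[2][2]; n*=np.sign(n[2]); q=q[abs((q-c)@n)<5]
print('board',best.sum(),len(q),c,n,'tilt',np.degrees(np.arccos(n[2])),'yaw',np.degrees(np.arctan2(-n[1],-n[0])))
cnt=cv2.findContours(best.astype(np.uint8),0,1)[0]; cnt=max(cnt,key=cv2.contourArea)
hull=cv2.approxPolyDP(cv2.convexHull(cnt),6,True)[:,0]; print(hull,[C[v,u] for u,v in hull])
h=(C-c)@n
for nm,lo,hi in(('orange',8,18),('red',0,7),('red2',172,180)):
    m=cv2.dilate(best.astype(np.uint8),np.ones((3,3)))>0
    m&=(hsv[...,0]>=lo)&(hsv[...,0]<=hi)&(hsv[...,1]>150)
    k,l,s,ce=cv2.connectedComponentsWithStats(m.astype(np.uint8))
    for i in range(1,k):
        if s[i,4]>2: print(nm,s[i,4],ce[i],C[l==i].mean(0),h[l==i].mean())
E
```

```text
scr 0.96 723 [473.8 279.   25.1] [490.4 281.8  27.2] [-1.   0.3] [391.3 379.8]
 blue 139 [531.4 269.5  30.1] [-0.9  0.3] [20.5 92.9]
scr 0.9 802 [196.3 319.1  12.7] [195.4 338.7  16.6] [0.1 1. ] [ 72.  450.6]
board 7827 308 [ 520.8 -220.6  123.8] [-0.4 -0.9  0.2] tilt 75.7407261557386 yaw 63.02700505406257
[[352 135]
 [432 144]
 [414 239]
 [340 230]] [array([ 676.4, -117.2,  204.4]), array([ 637. , -368.5,  204.1]), array([ 357.6, -317.9,   50.1]), array([397.4, -72.7,  49.8])]
orange 6 [387.5 169. ] [ 567.4 -226.   178.8] -2.263835614547848
orange 13 [406.6 173.4] [ 546.8 -282.7  193.5] 59.34889787277488
red 10 [409.3 150.8] [ 609.3 -289.5  229.7] 46.748876664890275
red 78 [407.9 163.8] [ 573.6 -286.2  208.6] 54.3703570937923
red 7 [363.7 221. ] [ 422.9 -152.7   61.3] -30.99097839699894
```

View pics/crops.png

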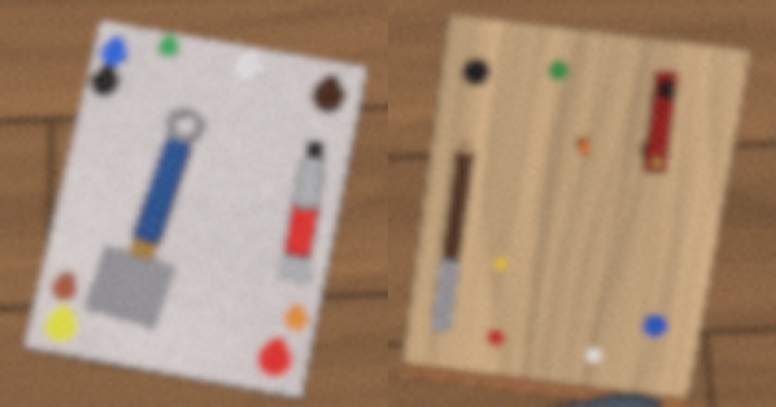

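The left crop confirms the blue handle, steel eye up-left and blade lower-left, next to the red-banded tube. In the right crop the peg is at about px (388,169). The keeper points up the slope, with its pivot at about (407,173) and its knob at about (410,154). Next I'll move over the slab for a wrist view.

```bash
cat >> h.py <<'E'
def go(t,yaw=None):
    "tool-frame shift to world TCP t in units of 150mm; roll in units of 4deg for tool x at yaw (mod 180)"
    o=get_obs(); M=R.from_quat(o['tool_rot']).as_matrix(); s=M.T@(np.array(t)-o['position'])/150
    y0=np.degrees(np.arctan2(M[1,0],M[0,0])); r=None
    if yaw is not None: r=-((yaw-y0+90)%180-90)/4
    print('pos',np.round(o['position'],1),'yaw',round(y0,2),'zdir',np.round(M[:,2],3),'units',np.round(s,3),'roll',r, 't',round(o['clock'],2))
E
python3 -c "
from h import *
go([176,-521,330]); go([531,269,330],163.7)"
```

```text
pos [ 176.1 -521.   218.6] yaw 18.67 zdir [ 0.  0. -1.] units [-0.    -0.    -0.743] roll None t 1.05
pos [ 176.1 -521.   218.6] yaw 18.67 zdir [ 0.  0. -1.] units [ 3.928 -4.232 -0.742] roll 8.741635963491532 t 1.05
```

carry_out:
  rows:
    - [0,0,-0.25,0]
    - [0,0,-0.25,0]
    - [0,0,-0.25,0]
    - [0.218,-0.235,0,0]
    - [0.218,-0.235,0,0]

```text
clock: 1.55
position: [215.6, -432.8, 331.8]
tool_rot: [0.987, 0.161, 0.0, 0.001]
ft_force: [1.9, 0.5, 0.8]
gripper_width: 92.8
gripper_force: 0.0
```

carry_out:
  rows:
    - [0.218,-0.235,0,0]
    - [0.218,-0.235,0,0]
    - [0.218,-0.235,0,0]
    - [0.218,-0.235,0,0]
    - [0.218,-0.235,0,0]

```text
clock: 2.05
position: [314.2, -212.2, 331.3]
tool_rot: [0.987, 0.162, 0.0, 0.0]
ft_force: [1.2, -1.3, 0.3]
gripper_width: 92.8
gripper_force: 0.0
```

carry_out:
  rows:
    - [0.218,-0.235,0,0]
    - [0.218,-0.235,0,0]
    - [0.218,-0.235,0,0]
    - [0.218,-0.235,0,0]
    - [0.218,-0.235,0,0]

```text
clock: 2.55
position: [412.8, 7.4, 331.4]
tool_rot: [0.987, 0.162, 0.0, 0.0]
ft_force: [0.9, -0.4, -0.7]
gripper_width: 93.0
gripper_force: 0.0
```

carry_out:
  rows:
    - [0.218,-0.235,0,0]
    - [0.218,-0.235,0,0]
    - [0.218,-0.235,0,0]
    - [0.218,-0.235,0,0]
    - [0.218,-0.235,0,0]

```text
clock: 3.05
position: [511.3, 226.7, 331.1]
tool_rot: [0.987, 0.162, 0.0, 0.0]
ft_force: [-0.3, -0.2, 0.8]
gripper_width: 92.7
gripper_force: 0.0
```

carry_out:
  rows:
    - [0,0,0,1]
    - [0,0,0,1]
    - [0,0,0,1]
    - [0,0,0,1]
    - [0,0,0,1]

```text
clock: 3.55
position: [510.9, 224.6, 331.1]
tool_rot: [1.0, -0.013, -0.0, 0.0]
ft_force: [0.3, 0.6, 0.4]
gripper_width: 93.5
gripper_force: 0.0
```

carry_out:
  rows:
    - [0,0,0,1]
    - [0,0,0,1]
    - [0,0,0,1]
    - [0,0,0,0.74]
    - [0,0,0,0]

```text
clock: 4.05
position: [510.9, 224.6, 331.1]
tool_rot: [0.99, -0.142, -0.0, 0.0]
ft_force: [0.1, -0.2, 0.3]
gripper_width: 93.0
gripper_force: 0.0
```

```bash
cat > seg.py <<'E'
from h import *
np.set_printoptions(precision=1,suppress=True)
p=shot('wrist'); C=cloud(p); im=p['frame']; save('w1',im); hsv=cv2.cvtColor(im,cv2.COLOR_RGB2HSV)
for r in silhouettes(p,'scraper')[:2]:
    m=r['pixels']; q=C[m]; z=np.median(q[:,2]); print('scr',r['conf'],m.sum(),q.mean(0))
    cnt=max(cv2.findContours(m.astype(np.uint8),0,1)[0],key=cv2.contourArea); bx=cv2.minAreaRect(cnt); print(bx)
    b=m&(hsv[...,1]>110)&(abs(hsv[...,0].astype(int)-108)<14); q=C[b]; q=q[q[:,2]>24]
    (c,s,a)=cv2.minAreaRect(q[:,:2].astype(np.float32)); d=q[:,:2]-q[:,:2].mean(0); e,V=np.linalg.eigh(d.T@d); print('blue',c,s,a,q.mean(0),V[:,1],np.degrees(np.arctan2(V[1,1],V[0,1])),np.ptp(d@V,axis=0))
for t in('eye','blade_edge'): print(t,[(r['conf'],w(p,r['xyz'])) for r in look_for(p,t)][:2])
go([531,269,330],163.7)
E
python3 seg.py
```

```text
scr 0.71 1777 [211.9 354.1  20.3]
((260.2973327636719, 372.78375244140625), (20.056676864624023, 59.18363571166992), 80.53767395019531)seg.py:8: RuntimeWarning: Mean of empty slice.
  (c,s,a)=cv2.minAreaRect(q[:,:2].astype(np.float32)); d=q[:,:2]-q[:,:2].mean(0); e,V=np.linalg.eigh(d.T@d); print('blue',c,s,a,q.mean(0),V[:,1],np.degrees(np.arctan2(V[1,1],V[0,1])),np.ptp(d@V,axis=0))
  ret = um.true_divide(
Traceback (most recent call last):
  File "seg.py", line 8, in <module>
    (c,s,a)=cv2.minAreaRect(q[:,:2].astype(np.float32)); d=q[:,:2]-q[:,:2].mean(0); e,V=np.linalg.eigh(d.T@d); print('blue',c,s,a,q.mean(0),V[:,1],np.degrees(np.arctan2(V[1,1],V[0,1])),np.ptp(d@V,axis=0))
                                                                                                                                                                                         ~~~~~~^^^^^^^^^^^^
ValueError: zero-size array to reduction operation maximum which has no identity
```

View pics/w1.png

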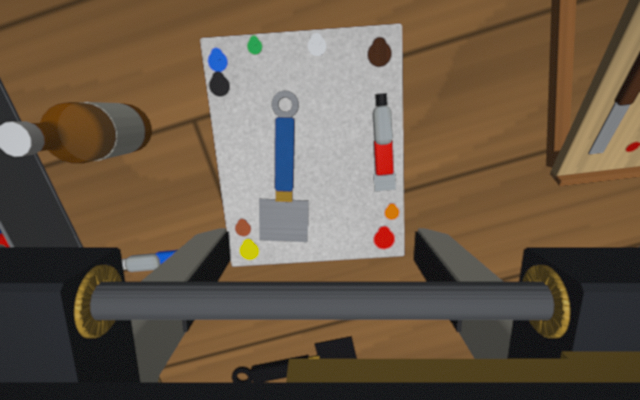

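The wrist view shows the blue scraper cleanly: eye (286,104), handle (285,155), blade (284,220). The network picked the black look-alike at (330,360). I'll segment by colour instead.

```bash
cat > seg.py <<'E'
from h import *
np.set_printoptions(precision=1,suppress=True)
p=shot('wrist'); C=cloud(p); im=p['frame']; hsv=cv2.cvtColor(im,cv2.COLOR_RGB2HSV)
print([k for k in p], p['vfov'],p['cx'],p['cy'])
m=np.zeros(hsv.shape[:2],bool); m[110:200,265:305]=True
b=m&(hsv[...,1]>110)&(abs(hsv[...,0].astype(int)-108)<14); q=C[b]; print(b.sum(),np.percentile(q[:,2],[5,50,95]))
bx=cv2.minAreaRect(q[:,:2].astype(np.float32)); print('blue box',bx); q=q[q[:,2]>24]
d=q[:,:2]-q[:,:2].mean(0); e,V=np.linalg.eigh(d.T@d); print(q.mean(0),np.degrees(np.arctan2(V[1,1],V[0,1])),np.ptp(d@V,axis=0))
for u,v in((286,104),(285,240),(285,155)): print(u,v,C[v,u])
sl=C[60:80,270:350].reshape(-1,3); print('slab z',np.median(sl[:,2]))
bl=m*0>0; bl[202:240,262:307]=True; print('blade',C[bl].mean(0))
for t in('eye','blade_edge','scraper'): print(t,[(round(r['conf'],2),w(p,r['xyz'])) for r in look_for(p,t)][:3])
E
python3 seg.py
```

```text
['frame', 'depth', 'vfov', 'cx', 'cy', 'T_tool_cam', 'shot', 'obs'] 59.410541234929134 321.63108820346054 196.52674003723155
1279 [28.7 30.5 32. ]
blue box ((541.78125, 263.2476501464844), (50.72276306152344, 122.9260025024414), 52.50823974609375)
[532.7 270.2  31.9] 160.58534657163605 [ 58.9 111.7]
286 104 [593.8 250.4  11.6]
285 240 [413.4 307.7  24.4]
285 155 [530.7 269.7  31.2]
slab z 12.58894766915057
blade [441.9 300.1  24.8]
eye [(0.97, array([213.6, 378.1,  15.5])), (0.83, array([473.8, 279.4,  27.5]))]
blade_edge [(0.85, array([206. , 375.1,  10.6])), (0.69, array([476.7, 282. ,  25.6]))]
scraper [(0.98, array([212.6, 376. ,   7.6])), (0.62, array([477.1, 278.7,  24. ]))]
```

```bash
python3 - <<'E'
from h import *
np.set_printoptions(precision=3,suppress=True)
p=shot('wrist'); print(p['T_tool_cam'],p['obs']['joint_pos'])
go([564.4,259.5,50],162.5); go([564.4,259.5,16],162.5)
E
```

```text
[[   0.001    0.97     0.244   66.938]
 [   1.      -0.001    0.       0.225]
 [   0.001    0.244   -0.97  -166.638]
 [   0.       0.       0.       1.   ]] [0.331 0.276 1.476 0.    1.39  2.185]
pos [510.9 224.6 331.1] yaw -16.26 zdir [ 0.  0. -1.] units [ 0.277 -0.323  1.874] roll 0.30907790251363565 t 4.4
pos [510.9 224.6 331.1] yaw -16.26 zdir [ 0.  0. -1.] units [ 0.277 -0.323  2.101] roll 0.30907790251363565 t 4.4
```

carry_out:
  rows:
    - [0.14,-0.16,0.2,0]
    - [0.137,-0.163,0.2,0.31]
    - [0,0,0.3,0]
    - [0,0,0.3,0]
    - [0,0,0.3,0]
  claw: 0.6

```text
clock: 4.9
position: [564.3, 259.5, 134.4]
tool_rot: [0.988, -0.152, 0.0, -0.0]
ft_force: [0.7, 0.3, 0.3]
gripper_width: 58.4
gripper_force: 0.0
```

carry_out:
  rows:
    - [0,0,0.3,0]
    - [0,0,0.1,0]
    - [0,0,0,0]
    - [0,0,0,0]

```text
clock: 5.3
position: [565.5, 259.9, 78.1]
tool_rot: [0.988, -0.152, 0.001, -0.001]
ft_force: [-0.5, -0.3, 1.5]
gripper_width: 56.0
gripper_force: 0.0
```

```bash
python3 - <<'E'
from h import *
p=shot('wrist'); save('w2',p['frame']); C=cloud(p); hsv=cv2.cvtColor(p['frame'],cv2.COLOR_RGB2HSV)
go([564.4,259.5,17],162.5)
E
```

```text
pos [565.8 260.   78.6] yaw -17.53 zdir [ 0.003  0.001 -1.   ] units [-0.009  0.007  0.411] roll -0.007093170766239609 t 5.35
```

View pics/w2.png

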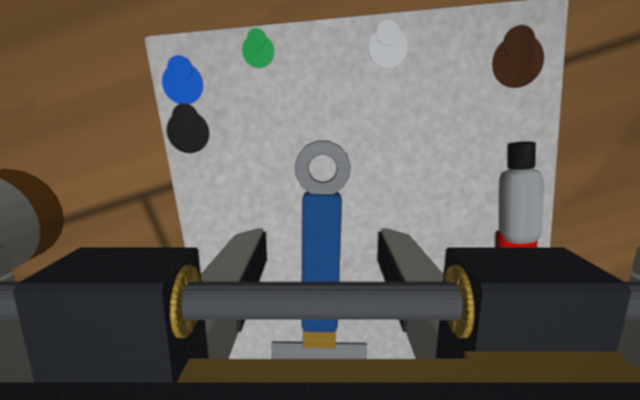

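carry_out:
  rows:
    - [0,0,0.2,0]
    - [-0.009,0.007,0.15,0]
    - [0,0,0.06,0]
    - [0,0,0,0]
    - [0,0,0,0]

```text
clock: 5.85
position: [563.8, 259.2, 16.4]
tool_rot: [0.988, -0.152, 0.001, -0.001]
ft_force: [-0.2, -0.3, 0.5]
gripper_width: 56.0
gripper_force: 0.0
```

carry_out:
  rows:
    - [0,0,0,0]
    - [0,0,0,0]
    - [0,0,0,0]
    - [0,0,0,0]
    - [0,0,0,0]
  claw: 0
  force: 3

```text
clock: 6.35
position: [562.9, 258.9, 14.9]
tool_rot: [0.988, -0.152, 0.0, -0.0]
ft_force: [-0.3, 0.2, 2.2]
gripper_width: 26.1
gripper_force: 3.0
```

carry_out:
  rows:
    - [0,0,0,0]
    - [0,0,0,0]
    - [0,0,0,0]
    - [0,0,0,0]

```text
clock: 6.75
position: [563.0, 259.0, 14.9]
tool_rot: [0.988, -0.152, 0.0, -0.0]
ft_force: [-1.3, 0.4, 4.3]
gripper_width: 26.2
gripper_force: 3.0
```

carry_out:
  rows:
    - [-0.004,0,-0.05,0]
    - [-0.006,0,-0.05,0]
    - [-0.008,0,-0.05,0]
    - [-0.01,0,-0.05,0]
    - [-0.013,0,-0.05,0]

```text
clock: 7.25
position: [556.8, 260.8, 52.9]
tool_rot: [0.988, -0.152, 0.0, -0.0]
ft_force: [-1.0, 0.4, -1.1]
gripper_width: 25.7
gripper_force: 3.0
```

carry_out:
  rows:
    - [-0.015,0,-0.05,0]
    - [-0.018,0,-0.05,0]
    - [-0.02,0,-0.05,0]
    - [-0.024,0,-0.05,0]
    - [-0.025,0,-0.04,0]

```text
clock: 7.75
position: [542.1, 265.5, 88.9]
tool_rot: [0.988, -0.152, 0.0, -0.0]
ft_force: [0.7, 0.5, -1.8]
gripper_width: 26.1
gripper_force: 3.0
```

```bash
cat > tilt.py <<'E'
from h import *
import sys
np.set_printoptions(precision=1,suppress=True)
p=shot('wrist'); C=cloud(p); im=p['frame']; save(sys.argv[1],im); hsv=cv2.cvtColor(im,cv2.COLOR_RGB2HSV)
M=R.from_quat(p['obs']['tool_rot']).as_matrix(); T=(C-p['obs']['position'])@M  # tool coords
b=(hsv[...,1]>110)&(abs(hsv[...,0].astype(int)-108)<14); b[:, :280]=0; b[:,360:]=0; b[250:]=0
q=T[b]; print(b.sum(), 'tool x range',np.percentile(q[:,0],[2,98]),'y',np.median(q[:,1]))
k=np.polyfit(q[:,0],q[:,2],1); print('top slope deg',np.degrees(np.arctan(k[0])),'z at tool x=0',k[1])
print('blue y per x deg',np.degrees(np.arctan(np.polyfit(q[:,0],q[:,1],1)[0])))
t=look_for(p,'eye'); print([(round(r['conf'],2),(w(p,r['xyz'])-p['obs']['position'])@M,w(p,r['xyz'])) for r in t][:3])
go([0,0,0])
print(p['obs']['gripper_width'],p['obs']['gripper_force'])
E
python3 tilt.py w3
```

```text
1052 tool x range [ 4.9 13. ] y 0.3541787521819928
top slope deg -57.1825351505617 z at tool x=0 -4.154122525212268
blue y per x deg 0.08809616069042468
[(0.88, array([  3.1,  -4.4, -17.5]), array([546.4, 268.7, 106.4]))]
pos [542.3 265.6  89.1] yaw -17.51 zdir [ 0.  0. -1.] units [-2.9  2.8  0.6] roll None t 7.85
26.087472099880962 2.9999202489852905
```

View pics/w3.png

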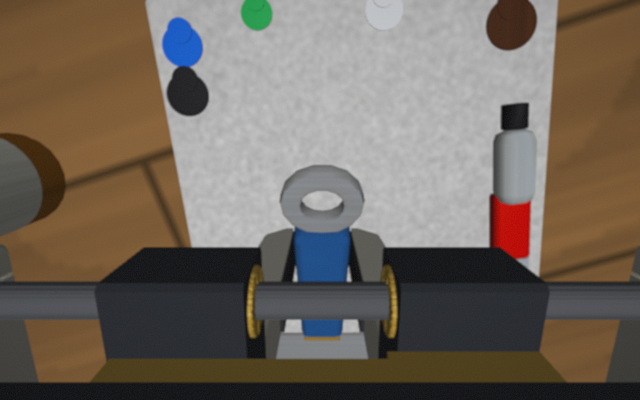

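The eye and handle have tilted up about 30° with the blade down; the eye ring is centred at (322,200). I'll tighten the grip, lift, and look from over the board.

carry_out:
  rows:
    - [0,0,0,0]
    - [0,0,0,0]
    - [0,0,-0.1,0]
    - [0,0,-0.2,0]
    - [0,0,-0.3,0]
  force: 50

```text
clock: 8.35
position: [541.1, 264.8, 177.8]
tool_rot: [0.988, -0.152, -0.002, 0.001]
ft_force: [0.5, 0.7, -1.8]
gripper_width: 25.5
gripper_force: 50.0
```

carry_out:
  rows:
    - [0,0,-0.3,-1]
    - [0,0,-0.3,-1.0]
    - [0,0,-0.3,-0.07]
    - [0,0,-0.3,0]
    - [0,0,-0.2,0]

```text
clock: 8.85
position: [542.1, 265.2, 392.5]
tool_rot: [0.997, -0.081, 0.002, -0.001]
ft_force: [0.7, -0.5, -1.7]
gripper_width: 25.7
gripper_force: 50.0
```

```bash
sed -i 's/^q=T\[b\].*/b\&=(abs(T[...,1])<8)\&(T[...,2]<10)\&(T[...,2]>-60); q=T[b]; print(b.sum(),np.percentile(q[:,0],[2,98]),np.median(q[:,1]))/' tilt.py
cat >> tilt.py <<'E'
g=(abs(T[...,1])<25)&(T[...,2]<15)&(T[...,2]>-60)&(T[...,0]>8)&(T[...,0]<70)&(hsv[...,1]<80); g[245:]=0
q=T[g]; c=np.median(q,0); q=q[np.linalg.norm(q-c,axis=1)<28]; c=q.mean(0); n=np.linalg.svd(q-c,full_matrices=False)[2][2]
print('ring',len(q),c,'bbox mid',(np.percentile(q,2,axis=0)+np.percentile(q,98,axis=0))/2,n,'tilt',np.degrees(np.arccos(abs(n[2]))))
E
python3 tilt.py w4; python3 -c "
from h import *
go([450,-205,370],-9.2)"
```

```text
614 [ 5.  12.5] 0.3112446215077628
top slope deg 7.504229926659612 z at tool x=0 -20.191205007996963
blue y per x deg 0.6033344906085402
[(0.61, array([  5.6,  -2.9, -21.5]), array([548.1, 267.2, 414. ]))]
pos [542.9 265.5 393.6] yaw -9.25 zdir [ 0.  0. -1.] units [-3.3  2.3  2.6] roll None t 8.95
25.66292805530062 49.999462366104126
ring 4246 [ 29.2  -0.  -25.6] bbox mid [ 26.5  -0.1 -24.4] [ 0.5 -0.   0.9] tilt 27.24962220856702
pos [542.9 265.5 393.6] yaw -9.25 zdir [ 0.007  0.003 -1.   ] units [-0.108  3.196  0.144] roll -0.01331746482817664 t 8.95
```

carry_out:
  rows:
    - [-0.01,0.32,0.01,0]
    - [-0.01,0.32,0.01,0]
    - [-0.01,0.32,0.01,0]
    - [-0.01,0.32,0.01,0]
    - [-0.01,0.32,0.01,0]

```text
clock: 9.45
position: [495.0, 28.0, 379.9]
tool_rot: [0.997, -0.081, -0.001, 0.0]
ft_force: [0.9, -0.5, -1.2]
gripper_width: 25.8
gripper_force: 50.0
```

carry_out:
  rows:
    - [-0.01,0.32,0.01,0]
    - [-0.01,0.32,0.01,0]
    - [-0.01,0.32,0.01,0]
    - [-0.01,0.32,0.01,0]
    - [-0.01,0.32,0.01,0]

```text
clock: 9.95
position: [449.1, -207.6, 372.6]
tool_rot: [0.997, -0.081, -0.001, -0.0]
ft_force: [0.9, 0.3, -1.3]
gripper_width: 25.6
gripper_force: 50.0
```

carry_out:
  rows:
    - [0,0,0,0]
    - [0,0,0,0]

```text
clock: 10.15
position: [449.7, -206.4, 372.4]
tool_rot: [0.997, -0.082, -0.001, -0.001]
ft_force: [-0.3, -0.6, -1.3]
gripper_width: 25.7
gripper_force: 50.0
```

```bash
cat > rack.py <<'E'
from h import *
np.set_printoptions(precision=2,suppress=True)
p=shot('wrist'); C=cloud(p); im=p['frame']; save('w5',im); hsv=cv2.cvtColor(im,cv2.COLOR_RGB2HSV)
pr=np.array([-.4936,.080,.866]); c0=np.array([517,-219,120.])
wood=(abs((C-c0)@pr)<12)&(hsv[...,0]>8)&(hsv[...,0]<25)&(hsv[...,1]>40)&(C[...,0]>380)&(C[...,0]<660)
q=C[wood]
for _ in range(5):
    c=q.mean(0); n=np.linalg.svd(q-c,full_matrices=False)[2][2]; n*=np.sign(n[2]); q=q[abs((q-c)@n)<4]
print('plane',len(q),c,n,'tilt',np.degrees(np.arccos(n[2])),'yaw',np.degrees(np.arctan2(-n[1],-n[0])))
h=(C-c)@n
for nm,lo,hi,z in(('orange',5,20,(8,40)),('red',0,8,(25,55)),('red2',170,180,(25,55)),('dark',0,180,(45,75))):
    m=(hsv[...,0]>=lo)&(hsv[...,0]<=hi)&(h>z[0])&(h<z[1])&(C[...,0]>480)
    m&=(hsv[...,2]<70) if nm=='dark' else (hsv[...,1]>150)
    k,l,s,ce=cv2.connectedComponentsWithStats(m.astype(np.uint8))
    for i in range(1,k):
        if s[i,4]>25: print(nm,s[i],ce[i],C[l==i].mean(0),h[l==i].mean(),h[l==i].max())
for t in('peg','keeper','keeper_knob'): print(t,[(round(r['conf'],2),w(p,r['xyz'])) for r in look_for(p,t)][:3])
go([450,-205,370],-9.2)
E
python3 rack.py
```

```text
plane 39368 [ 529.03 -220.05  127.72] [-0.49  0.08  0.87] tilt 29.950069765942548 yaw -9.302052136428737
orange [317  44  10  17 148] [321.78  52.09] [ 567.19 -225.69  177.42] 23.805745693366116 31.848852830487044
orange [222  68  24  78 648] [233.65 107.95] [ 530.56 -119.45  132.92] 11.863094948233634 14.226619281853223
red [ 376    0   27   72 1362] [387.96  31.38] [ 569.97 -284.94  205.33] 41.83932280274931 44.34665397899957
peg [(0.66, array([ 570.81, -228.06,  177.4 ]))]
keeper [(0.72, array([ 569.3 , -285.22,  207.53]))]
keeper_knob [(0.89, array([ 569.49, -280.28,  205.94]))]
pos [ 450.5 -204.9  373.1] yaw -9.16 zdir [-0.  0. -1.] units [-0.    0.    0.02] roll 0.010776608148525213 t 10.35
```

View pics/w5.png

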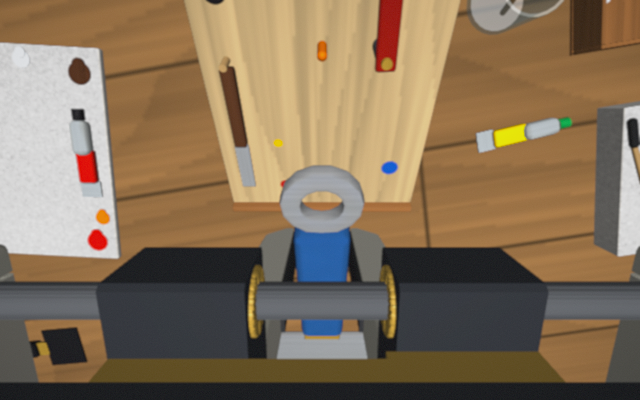

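The peg is at (322,52), the keeper bar (388,31) points up the slope, and the eye in hand is at (322,200). Board yaw and tilt came out clean at -9.3° and 30°.

```bash
cat > place.py <<'E'
from h import *
n=R.from_euler('ZY',[-9.3,-30],degrees=True).apply([0,0,1]); ux=R.from_euler('ZY',[-9.3,-30],degrees=True).apply([1,0,0])
uy=np.cross(n,ux)
P=np.array([576.7,-227.2,155.6])
def eye_tcp(x,y,z,e=(28,0,-21.5)):
    M=R.from_quat(get_obs()['tool_rot']).as_matrix(); return P+x*ux+y*uy+z*n-M@np.array(e)
E
python3 -c "
from place import *
print(n,ux,uy); print(eye_tcp(0,0,55)); go(eye_tcp(0,0,55),-9.3); go(eye_tcp(0,0,12),-9.3)"
```

```text
[-0.49342786  0.08080191  0.8660254 ] [ 0.85464212 -0.13995301  0.5       ] [1.61603821e-01 9.86855716e-01 1.38777878e-17]
[ 521.91531884 -218.29453577  181.73635772]
pos [ 450.5 -204.9  373.1] yaw -9.16 zdir [-0.  0. -1.] units [0.484 0.013 1.276] roll 0.03577660814852379 t 10.35
pos [ 450.5 -204.9  373.1] yaw -9.16 zdir [-0.  0. -1.] units [0.628 0.013 1.524] roll 0.03577660814852379 t 10.35
```

carry_out:
  rows:
    - [0.1,0.003,0.25,0.03]
    - [0.1,0.003,0.26,0]
    - [0.1,0.003,0.26,0]
    - [0.1,0.003,0.26,0]
    - [0.084,0.001,0.246,0]

```text
clock: 10.85
position: [522.5, -218.5, 180.1]
tool_rot: [0.997, -0.081, 0.0, -0.0]
ft_force: [0.8, -0.7, -0.4]
gripper_width: 25.4
gripper_force: 50.0
```

carry_out:
  rows:
    - [0,0,0,0]
    - [0,0,0,0]
    - [0,0,0,0]

```text
clock: 11.15
position: [522.3, -219.7, 184.0]
tool_rot: [0.997, -0.081, 0.001, 0.001]
ft_force: [0.2, 0.3, -1.0]
gripper_width: 25.6
gripper_force: 50.0
```

```bash
cat > chk.py <<'E'
from place import *
import sys
np.set_printoptions(precision=1,suppress=True)
p=shot('wrist'); C=cloud(p); im=p['frame']; hsv=cv2.cvtColor(im,cv2.COLOR_RGB2HSV)
save(sys.argv[1],cv2.resize(im[100:260,200:520],None,fx=2,fy=2))
m=(hsv[...,0]>=4)&(hsv[...,0]<=20)&(hsv[...,1]>190); 
L=(C-P)@np.stack([ux,uy,n],1)
m&=(abs(L[...,0])<25)&(abs(L[...,1])<25)&(L[...,2]>4)
v,u=np.nonzero(m); print('peg px',m.sum(),u.min() if len(u) else 0,u.max() if len(u) else 0,v.min(),v.max()); q=L[m]; print('peg surf',np.percentile(q,[2,50,98],axis=0))
g=(hsv[...,1]<80)&(abs(L[...,0])<26)&(abs(L[...,1])<22)&(L[...,2]>42)&(L[...,2]<75)
q=L[g]; print('eye ring',g.sum(),np.percentile(q,[1,50,99],axis=0))
go(eye_tcp(0,0,55),-9.3)
E
python3 chk.py w6
```

```text
peg px 628 310 328 127 164
peg surf [[ 0.6 -4.6  4.9]
 [ 4.1 -0.2 21. ]
 [ 5.6  3.8 30.3]]
eye ring 5070 [[-24.1 -20.9  50.8]
 [  0.4  -0.8  60.5]
 [ 20.   21.   74.1]]
pos [ 522.2 -219.8  184. ] yaw -9.35 zdir [ 0. -0. -1.] units [-0. -0.  0.] roll -0.012462606459713754 t 11.2
```

View pics/w6.png

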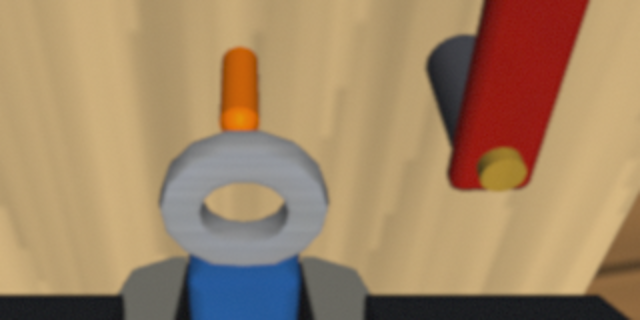

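```bash
python3 - <<'E'
from place import *
p=shot('wrist'); C=cloud(p); np.set_printoptions(precision=3,suppress=True)
L=(C-P)@np.stack([ux,uy,n],1)
for v in range(160,238,3): print(v,np.round(L[v,320:326].mean(0),1),end=' | ')
print(); q=L[200:206,270:380].mean(0); print([ (270+i,np.round(q[i],1).tolist()) for i in range(0,110,6)])
q=get_obs(); print(q['position']); go(eye_tcp(0.5,-0.2,55),-9.3); go(eye_tcp(0.5,-0.2,36),-9.3);go(eye_tcp(0.5,-.2,13),-9.3)
E
```

```text
160 [ 2.6 -2.1 29.1] | 163 [ 1.5 -2.1 30. ] | 166 [20.  -2.  55.2] | 169 [19.5 -2.  56.5] | 172 [19.5 -2.  58.3] | 175 [19.2 -2.  59.8] | 178 [18.6 -2.  60.7] | 181 [17.3 -2.  61. ] | 184 [15.6 -2.  60.9] | 187 [14.1 -2.  61. ] | 190 [12.1 -2.  60.7] | 193 [-47.3  -2.2  -0.5] | 196 [-49.7  -2.2  -0.3] | 199 [-51.8  -2.2   0.4] | 202 [-54.7  -2.2   0.3] | 205 [-30.   -1.9  27.4] | 208 [-60.6  -2.3  -0. ] | 211 [-7.1 -2.  53.9] | 214 [-6.7 -2.  56.1] | 217 [-7.1 -2.  57.6] | 220 [-6.9 -2.  59.6] | 223 [-7.9 -2.  60.4] | 226 [-9.5 -2.  60.7] | 229 [-11.7  -2.   60.6] | 232 [-13.4  -2.   60.9] | 235 [-13.9  -2.   62.3] | 
[(270, [-55.8, 32.4, -0.3]), (276, [-55.8, 28.4, -0.4]), (282, [4.8, 14.8, 60.4]), (288, [5.4, 12.2, 61.0]), (294, [5.5, 9.7, 61.0]), (300, [4.1, 7.4, 59.7]), (306, [-55.6, 8.6, -0.1]), (312, [-55.6, 4.7, -0.1]), (318, [-55.2, 0.7, 0.2]), (324, [-55.2, -3.2, 0.3]), (330, [-55.4, -7.2, 0.1]), (336, [-55.6, -11.1, -0.1]), (342, [2.8, -10.3, 58.4]), (348, [5.3, -12.5, 60.9]), (354, [5.4, -15.0, 61.0]), (360, [5.1, -17.5, 60.7]), (366, [-55.6, -30.9, -0.2]), (372, [-55.3, -34.8, 0.1]), (378, [-55.6, -38.8, -0.2])]
[ 522.139 -219.869  183.832]
pos [ 522.1 -219.9  183.8] yaw -9.36 zdir [ 0.003 -0.001 -1.   ] units [ 0.    -0.009  0.013] roll -0.014950207663773085 t 11.25
pos [ 522.1 -219.9  183.8] yaw -9.36 zdir [ 0.003 -0.001 -1.   ] units [ 0.063 -0.009  0.123] roll -0.014950207663773085 t 11.25
pos [ 522.1 -219.9  183.8] yaw -9.36 zdir [ 0.003 -0.001 -1.   ] units [ 0.139 -0.01   0.256] roll -0.014950207663773085 t 11.25
```

carry_out:
  rows:
    - [-0.007,-0.007,0.004,0]
    - [0.025,0,0.043,0]
    - [0.025,0,0.043,0]
    - [0.02,0,0.035,0]
    - [0,0,0,0]

```text
clock: 11.75
position: [531.1, -220.1, 161.8]
tool_rot: [0.997, -0.082, -0.001, -0.0]
ft_force: [-0.4, -0.1, -1.2]
gripper_width: 26.0
gripper_force: 50.0
```

```bash
python3 - <<'E'
from place import *
p=shot('wrist'); C=cloud(p); np.set_printoptions(precision=3,suppress=True)
save('w7',cv2.resize(p['frame'][100:260,200:520],None,fx=2,fy=2))
L=(C-P)@np.stack([ux,uy,n],1)
for v in range(120,240,4): print(v,np.round(L[v,320:326].mean(0),1),end=' | ')
print(); q=get_obs(); print(q['position'],q['ft_force']); go(eye_tcp(2.0,-0.2,11),-9.3)
E
```

```text
120 [17.8 -0.9 -0.3] | 124 [15.8 -0.9 -0. ] | 128 [13.4 -0.9 -0.5] | 132 [11.3 -0.9 -0.3] | 136 [ 9.2 -0.9 -0. ] | 140 [ 6.8 -0.9 -0.2] | 144 [ 5.  -0.9  0.5] | 148 [ 5.1 -0.9  3.9] | 152 [ 5.1 -0.9  7.1] | 156 [21.5 -1.1 31.3] | 160 [ 5.2 -0.9 13.1] | 164 [ 5.3 -0.9 16.2] | 168 [16.3 -0.9 32.3] | 172 [16.  -0.9 34.3] | 176 [15.8 -0.9 36.5] | 180 [14.4 -0.9 37.3] | 184 [12.1 -0.9 37.1] | 188 [10.3 -0.9 37.4] | 192 [ 1.3 -0.9 30.2] | 196 [-1.4 -0.9 29.9] | 200 [-33.5  -1.   -0. ] | 204 [-36.8  -1.   -0.1] | 208 [-39.8  -1.    0.2] | 212 [-10.3  -0.9  31. ] | 216 [-10.3  -0.9  33.5] | 220 [-10.5  -0.9  35.6] | 224 [-12.   -0.9  36.7] | 228 [-14.5  -0.9  36.9] | 232 [-17.1  -0.9  37. ] | 236 [-17.9  -0.9  38.7] | 
[ 531.101 -220.15   162.285] [ 0.475  0.527 -0.552]
pos [ 531.1 -220.1  162.3] yaw -9.37 zdir [-0.001  0.001 -1.   ] units [ 0.096 -0.002  0.117] roll -0.01708810227833979 t 11.8
```

View pics/w7.png

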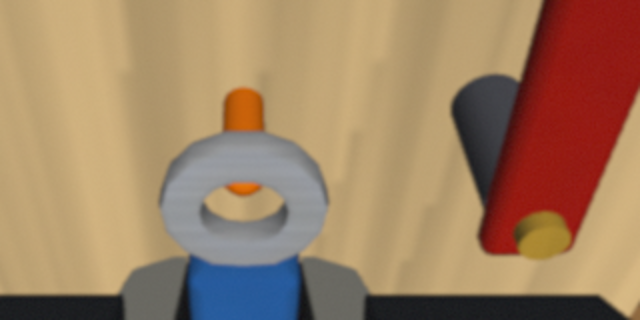

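carry_out:
  rows:
    - [0.011,0,-0.006,0]
    - [0.02,0,0.034,0]
    - [0.02,0,0.034,0]
    - [0.02,0,0.034,0]
    - [0.013,0,0.022,0]

```text
clock: 12.3
position: [543.7, -222.2, 144.5]
tool_rot: [0.997, -0.082, -0.0, -0.0]
ft_force: [-0.1, 0.3, -1.3]
gripper_width: 25.6
gripper_force: 50.0
```

carry_out:
  rows:
    - [0,0,0,0]
    - [0,0,0,0]

```text
clock: 12.5
position: [543.6, -222.3, 145.2]
tool_rot: [0.997, -0.082, -0.0, -0.0]
ft_force: [0.5, -0.3, -2.3]
gripper_width: 25.2
gripper_force: 50.0
```

```bash
cat > col.py <<'E'
from place import *
p=shot('wrist'); C=cloud(p); np.set_printoptions(precision=3,suppress=True)
save('w8',cv2.resize(p['frame'][100:260,200:520],None,fx=2,fy=2))
L=(C-P)@np.stack([ux,uy,n],1)
for v in range(140,240,4): print(v,np.round(L[v,320:326].mean(0),1),end=' | ')
print(); q=get_obs(); print(q['position'],q['ft_force'],q['gripper_width']); go(eye_tcp(2.0,-0.2,11),-9.3)
E
python3 col.py
```

```text
140 [24.1 -1.  -0.1] | 144 [22.1 -1.  -0. ] | 148 [20.5 -1.   0.5] | 152 [18.1 -1.   0. ] | 156 [16.  -1.   0.1] | 160 [13.9 -1.   0.1] | 164 [11.3 -1.  -0.4] | 168 [18.8 -1.  11.4] | 172 [18.8 -1.  13.8] | 176 [18.4 -1.  15.8] | 180 [17.1 -1.  16.6] | 184 [15.1 -1.  16.8] | 188 [12.6 -1.  16.4] | 192 [ 4.8 -1.  10.4] | 196 [ 5.2 -1.  13.3] | 200 [ 5.  -1.  15.4] | 204 [ 4.5 -1.  17.3] | 208 [ 4.9 -1.  19.9] | 212 [ 5.1 -1.  22.3] | 216 [ 5.  -1.  24.5] | 220 [ 5.  -1.  26.6] | 224 [ 4.4 -1.  28.1] | 228 [ 3. -1. 29.] | 232 [ 1.6 -1.  29.8] | 236 [-0.4 -1.  30.2] | 
[ 543.6   -222.32   145.348] [ 0.101 -0.227 -0.599] 25.438217752919464
pos [ 543.6 -222.3  145.3] yaw -9.37 zdir [ 0. -0. -1.] units [ 0.011 -0.002  0.005] roll -0.017941940078500807 t 12.55
```

carry_out:
  rows:
    - [0.006,0,0.01,0]
    - [0,0,0,0]

```text
clock: 12.75
position: [544.5, -222.5, 143.8]
tool_rot: [0.997, -0.082, 0.0, 0.0]
ft_force: [0.3, 0.6, -1.5]
gripper_width: 25.4
gripper_force: 50.0
```

carry_out:
  rows:
    - [0,0,0,0]
    - [0,0,0,0]
    - [0,0,0,0]
    - [0,0,0,0]
  claw: 0.5
  force: 10

```text
clock: 13.15
position: [544.5, -222.5, 143.9]
tool_rot: [0.997, -0.082, 0.0, 0.0]
ft_force: [0.6, -0.4, -0.2]
gripper_width: 46.2
gripper_force: 0.0
```

```bash
python3 col.py
```

```text
140 [25.4 -1.1 -0.1] | 144 [37.2 -0.9 19.1] | 148 [21.4 -1.1 -0.1] | 152 [19.5 -1.1  0.1] | 156 [17.4 -1.1  0.1] | 160 [15.4 -1.1  0.2] | 164 [13.2 -1.1  0.1] | 168 [11.  -1.1  0.2] | 172 [ 8.8 -1.1  0.2] | 176 [13.7 -1.1  8.5] | 180 [13.6 -1.1 10.9] | 184 [12.9 -1.1 12.6] | 188 [11.2 -1.1 13.1] | 192 [ 8.9 -1.1 13. ] | 196 [ 6.2 -1.1 12.6] | 200 [ 4.9 -1.1 13.6] | 204 [ 5.  -1.1 16. ] | 208 [ 5.1 -1.1 18.3] | 212 [ 5.5 -1.1 20.9] | 216 [ 5.2 -1.1 22.8] | 220 [ 5.  -1.1 24.8] | 224 [ 5.2 -1.1 27.1] | 228 [ 4.4 -1.1 28.4] | 232 [ 3.3 -1.1 29.5] | 236 [ 1.7 -1.1 30.1] | 
[ 544.505 -222.481  143.87 ] [0.092 0.469 0.311] 46.516619261345845
pos [ 544.5 -222.5  143.9] yaw -9.38 zdir [ 0. -0. -1.] units [ 0.005 -0.003 -0.005] roll -0.01927459472067028 t 13.2
```

View pics/w8.png

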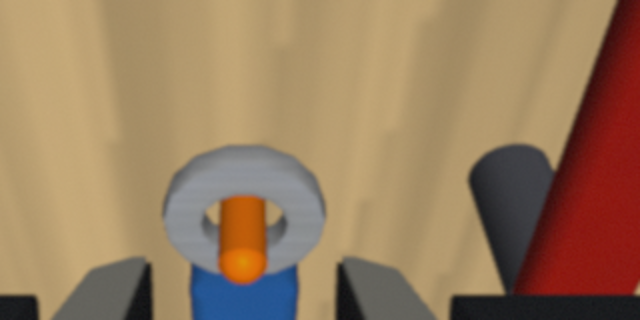

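The scraper hangs on the peg, with the eye at x≈-4 and flat on the face, and the fingers are clear. Next I'll back off along the board normal and measure the keeper.

carry_out:
  rows:
    - [-0.05,0,-0.087,0]
    - [-0.1,0,-0.17,0]
    - [-0.1,0,-0.25,0]
    - [-0.1,0,-0.28,0]
    - [-0.1,0,-0.28,0]

```text
clock: 13.7
position: [476.5, -211.1, 306.3]
tool_rot: [0.997, -0.082, 0.0, 0.0]
ft_force: [1.1, 0.2, 0.4]
gripper_width: 46.3
gripper_force: 0.0
```

carry_out:
  rows:
    - [0,0.2,-0.2,0]
    - [0,0.2,-0.2,0]
    - [0,0,0,0]
    - [0,0,0,0]
    - [0,0,0,0]
  claw: 0

```text
clock: 14.2
position: [467.7, -269.8, 363.0]
tool_rot: [0.997, -0.082, -0.001, -0.0]
ft_force: [-0.1, 0.6, -0.1]
gripper_width: 11.1
gripper_force: 0.0
```

```bash
cat > keep.py <<'E'
from place import *
np.set_printoptions(precision=1,suppress=True)
p=shot('wrist'); C=cloud(p); im=p['frame']; hsv=cv2.cvtColor(im,cv2.COLOR_RGB2HSV)
L=(C-P)@np.stack([ux,uy,n],1)
near=(abs(L[...,0])<100)&(L[...,1]>-150)&(L[...,1]<90)
face=near&(abs(L[...,2])<4); print('face z',np.median(L[face][:,2]))
red=near&(L[...,2]>30)&(L[...,2]<50)&((hsv[...,0]<8)|(hsv[...,0]>170))&(hsv[...,1]>150)
top=L[red]; top=top[abs(top[:,2]-42)<3]; print('bar',red.sum(),len(top)); bx=cv2.minAreaRect(top[:,:2].astype(np.float32)); print(bx)
d=top[:,:2]-top[:,:2].mean(0); V=np.linalg.eigh(d.T@d)[1][:,1]; V*=np.sign(V[np.argmax(abs(V))]); print('dir(x,y)',V,'angle',np.arctan2(V[1],V[0]),'ends',np.percentile(d@V,[1,99])+top[:,:2].mean(0)@V)
kn=near&(L[...,2]>45)&(L[...,2]<70)&(L[...,1]<-20)&(hsv[...,2]<90); q=L[kn]
if len(q): 
  print('knob',len(q),np.percentile(q,[2,50,98],axis=0)); t=q[q[:,2]>59]; print('knob top',len(t),t.mean(0) if len(t) else '', t.min(0) if len(t) else '',t.max(0) if len(t) else '')
ring=near&(abs(L[...,0]+4)<19)&(abs(L[...,1])<20)&(L[...,2]>8)&(L[...,2]<15)&(hsv[...,1]<80); q=L[ring]; print('eye',len(q),np.percentile(q,[1,50,99],axis=0) if len(q) else '')
print(get_obs()['gripper_width']); go([0,0,0])
E
python3 keep.py
```

```text
face z 0.001577824414351978
bar 1704 1678
((34.56624984741211, -58.748023986816406), (87.10746002197266, 18.50962257385254), 2.5373611450195312)
dir(x,y) [1. 0.] angle 0.04021220134773477 ends [-8.5 75.1]
knob 360 [[ 59.7 -63.6  47. ]
 [ 67.6 -57.6  61.3]
 [ 71.9 -51.5  63.2]]
knob top 269 [ 65.8 -57.3  61.6] [ 58.9 -63.7  59.2] [ 72.1 -50.8  63.5]
eye 765 [[-20.2 -17.6   8.4]
 [ -1.5  -1.4  12.7]
 [ 13.7  15.9  14.5]]
7.120098946564641
pos [ 467.8 -269.7  362.9] yaw -9.33 zdir [-0.  0. -1.] units [-3.4 -1.3  2.4] roll None t 14.25
```

```bash
cat >> place.py <<'E'
def at(x,y,z): return P+x*ux+y*uy+z*n
E
python3 -c "
from place import *
go(at(65.5,-57.3,110),-9.3); go(at(65.5,-57.3,49),-9.3)
a=np.linspace(.047,1.56,20); M=R.from_euler('ZX',[-9.3,180],degrees=True).as_matrix()
pts=np.array([at(65.57*np.cos(t),-60.4+65.57*np.sin(t),49)for t in a]); print(np.round(np.diff(pts,axis=0)@M/150,3).tolist())"
```

```text
pos [ 467.8 -269.7  362.9] yaw -9.33 zdir [-0.001  0.001 -1.   ] units [ 0.683 -0.015  0.528] roll -0.008626495583524019 t 14.25
pos [ 467.8 -269.7  362.9] yaw -9.33 zdir [-0.001  0.001 -1.   ] units [ 0.887 -0.015  0.88 ] roll -0.008626495583524019 t 14.25
[[-0.003, -0.035, 0.002], [-0.005, -0.034, 0.003], [-0.007, -0.034, 0.004], [-0.01, -0.033, 0.006], [-0.012, -0.032, 0.007], [-0.014, -0.031, 0.008], [-0.016, -0.029, 0.009], [-0.018, -0.028, 0.01], [-0.02, -0.026, 0.012], [-0.022, -0.024, 0.013], [-0.023, -0.022, 0.013], [-0.025, -0.02, 0.014], [-0.026, -0.018, 0.015], [-0.027, -0.015, 0.016], [-0.028, -0.013, 0.016], [-0.029, -0.01, 0.017], [-0.029, -0.007, 0.017], [-0.03, -0.005, 0.017], [-0.03, -0.002, 0.017]]
```

carry_out:
  rows:
    - [0.228,-0.005,0.176,0]
    - [0.228,-0.005,0.176,0]
    - [0.227,-0.005,0.176,0]
    - [0,0,0,0]
    - [0,0,0,0]
  claw: 0.4

```text
clock: 14.75
position: [569.4, -284.2, 283.3]
tool_rot: [0.997, -0.081, -0.001, -0.001]
ft_force: [-0.3, -0.0, 0.9]
gripper_width: 36.9
gripper_force: 0.0
```

```bash
python3 keep.py; python3 -c "
from place import *
go(at(65.5,-57.3,110),-9.3); go(at(65.5,-57.3,49),-9.3)"
```

```text
face z -0.011431831460194507
bar 1671 1600
((35.51435470581055, -58.9671516418457), (86.1332015991211, 18.578298568725586), 2.569859027862549)
dir(x,y) [1. 0.] angle 0.038303412106536726 ends [-6.8 75.6]
knob 636 [[ 60.4 -63.8  45.5]
 [ 69.6 -57.7  59.7]
 [ 72.2 -51.4  62.8]]
knob top 330 [ 66.6 -57.5  61.5] [ 59.4 -64.4  59.1] [ 72.4 -51.   63.3]
eye 806 [[-20.3 -17.6   8.2]
 [  2.4  -3.1  12.7]
 [ 13.9  15.5  14.1]]
37.05868289570568
pos [ 569.3 -284.5  284.8] yaw -9.33 zdir [-0.  0. -1.] units [-4.1 -1.3  1.9] roll None t 14.8
pos [ 569.3 -284.5  284.8] yaw -9.33 zdir [-0.  0. -1.] units [-0.001 -0.003  0.008] roll -0.007975977605706674 t 14.8
pos [ 569.3 -284.5  284.8] yaw -9.33 zdir [-0.  0. -1.] units [ 0.202 -0.003  0.36 ] roll -0.007975977605706674 t 14.8
```

Consistent. Descend, pinch the knob lightly, and follow the arc.

carry_out:
  rows:
    - [0.07,-0.003,0.12,0]
    - [0.07,0,0.12,0]
    - [0.063,0,0.115,0]
    - [0,0,0,0]
    - [0,0,0,0]

```text
clock: 15.3
position: [599.3, -289.7, 233.0]
tool_rot: [0.997, -0.082, 0.001, 0.0]
ft_force: [0.2, -0.2, 0.6]
gripper_width: 37.0
gripper_force: 0.0
```

carry_out:
  rows:
    - [0,0,0,0]
    - [0,0,0,0]
    - [0,0,0,0]
    - [0,0,0,0]
  claw: 0
  force: 8

```text
clock: 15.7
position: [599.7, -289.7, 232.0]
tool_rot: [0.997, -0.082, 0.0, 0.0]
ft_force: [-1.2, 0.2, 2.3]
gripper_width: 13.8
gripper_force: 8.0
```

```bash
python3 -c "
from place import *
o=get_obs(); print(o['gripper_width'],o['gripper_force'],o['ft_force']); go(at(65.5,-57.3,49),-9.3)"
```

```text
13.816316168484766 8.000405430793762 [-1.16123662  0.21599674  2.34792816]
pos [ 599.7 -289.7  232. ] yaw -9.38 zdir [ 0.001 -0.    -1.   ] units [-0.004 -0.004  0.008] roll -0.01963935963348007 t 15.7
```

carry_out:
  rows:
    - [-0.003,-0.035,0.002,0]
    - [-0.005,-0.034,0.003,0]
    - [-0.007,-0.034,0.004,0]
    - [-0.01,-0.033,0.006,0]
    - [-0.012,-0.032,0.007,0]

```text
clock: 16.2
position: [598.2, -263.3, 228.0]
tool_rot: [0.997, -0.082, -0.0, 0.0]
ft_force: [-1.9, -2.4, 2.5]
gripper_width: 13.6
gripper_force: 8.0
```

carry_out:
  rows:
    - [-0.014,-0.031,0.008,0]
    - [-0.016,-0.029,0.009,0]
    - [-0.018,-0.028,0.01,0]
    - [-0.02,-0.026,0.012,0]
    - [-0.022,-0.024,0.013,0]

```text
clock: 16.7
position: [588.1, -240.9, 220.1]
tool_rot: [0.997, -0.082, 0.0, -0.0]
ft_force: [-0.1, -2.0, 2.6]
gripper_width: 13.7
gripper_force: 8.0
```

carry_out:
  rows:
    - [-0.023,-0.022,0.013,0]
    - [-0.025,-0.02,0.014,0]
    - [-0.026,-0.018,0.015,0]
    - [-0.027,-0.015,0.016,0]
    - [-0.028,-0.013,0.016,0]

```text
clock: 17.2
position: [571.1, -224.9, 209.0]
tool_rot: [0.997, -0.082, 0.0, 0.0]
ft_force: [0.1, -1.6, 2.2]
gripper_width: 13.5
gripper_force: 8.0
```

carry_out:
  rows:
    - [-0.029,-0.01,0.017,0]
    - [-0.029,-0.007,0.017,0]
    - [-0.03,-0.005,0.017,0]
    - [-0.03,-0.002,0.017,0]
    - [0,0,0,0]

```text
clock: 17.7
position: [553.8, -218.5, 198.6]
tool_rot: [0.997, -0.082, -0.0, -0.0]
ft_force: [-0.6, -3.0, 0.5]
gripper_width: 13.0
gripper_force: 8.0
```

```bash
python3 keep.py; python3 -c "
from place import *
o=get_obs(); print(o['gripper_width'],o['gripper_force'],o['ft_force']); go(at(1,5.2,49),-9.3)"
```

```text
face z -0.11066033259581673
bar 3741 3089
((1.8558378219604492, -26.064865112304688), (85.95799255371094, 20.02124786376953), 89.09185791015625)
dir(x,y) [0.1 1. ] angle 1.505558824271781 ends [-67.3  15.9]
eye 1481 [[-12.6 -17.2   8.2]
 [  4.6  -0.5  12.6]
 [ 14.   16.3  13.9]]
13.913646192137742
pos [ 554.1 -218.6  198.7] yaw -9.38 zdir [-0.  0. -1.] units [-3.9 -0.8  1.3] roll None t 17.75
13.913646192137742 8.001594319939613 [-1.77406928 -2.27559639  0.57464403]
pos [ 554.1 -218.6  198.7] yaw -9.38 zdir [-0.001  0.    -1.   ] units [ 0.    -0.002  0.001] roll -0.0200383481903188 t 17.75
```

carry_out:
  rows:
    - [-0.01,0,0.006,0]
    - [0,0,0,0]

```text
clock: 17.95
position: [553.0, -218.4, 198.1]
tool_rot: [0.997, -0.082, -0.0, -0.0]
ft_force: [-0.0, -2.9, 1.9]
gripper_width: 13.7
gripper_force: 8.0
```

carry_out:
  rows:
    - [0,0,0,0]
    - [0,0,0,0]
    - [0,0,0,0]
    - [0,0,0,0]
  claw: 0.4

```text
clock: 18.35
position: [553.1, -218.2, 198.0]
tool_rot: [0.997, -0.082, -0.0, -0.0]
ft_force: [-0.8, 0.1, 0.3]
gripper_width: 36.0
gripper_force: 0.0
```

carry_out:
  rows:
    - [-0.05,0,-0.087,0]
    - [-0.1,0,-0.17,0]
    - [-0.15,0,-0.25,0]
    - [-0.15,0,-0.25,0]
    - [-0.1,0,-0.25,0]

```text
clock: 18.85
position: [469.9, -204.4, 351.6]
tool_rot: [0.997, -0.082, 0.0, 0.0]
ft_force: [0.6, -1.2, 0.2]
gripper_width: 37.0
gripper_force: 0.0
```

carry_out:
  rows:
    - [0,0,0,0]
    - [0,0,0,0]
    - [0,0,0,0]

```text
clock: 19.15
position: [471.4, -204.7, 348.3]
tool_rot: [0.997, -0.082, -0.001, -0.0]
ft_force: [1.5, -0.7, -0.4]
gripper_width: 37.5
gripper_force: 0.0
```

```bash
cat >> keep.py <<'E'
b=(hsv[...,1]>110)&(abs(hsv[...,0].astype(int)-108)<14)&(abs(L[...,1])<40)&(L[...,2]>10)&(L[...,2]<25)&(L[...,0]>-150)&(L[...,0]<0)
q=L[b]; print('handle',len(q),np.percentile(q,[2,50,98],axis=0), 'slope y/x',np.polyfit(q[:,0],q[:,1],1)[0],'z/x',np.polyfit(q[:,0],q[:,2],1)[0])
E
python3 keep.py
```

```text
face z -0.06629554139229557
bar 1724 1641
((0.9001684188842773, -25.862388610839844), (86.09307098388672, 19.246320724487305), 89.6928939819336)
dir(x,y) [0. 1.] angle 1.5516113018695104 ends [-67.7  16.3]
eye 424 [[ -1.1 -16.7   8.2]
 [  6.9  -0.6  12.6]
 [ 13.8  16.2  14.5]]
37.00969322636181
pos [ 471.4 -204.8  348. ] yaw -9.37 zdir [-0.  0. -1.] units [-3.3 -0.8  2.3] roll None t 19.2
handle 1551 [[-114.2  -11.7   16.4]
 [ -64.9   -1.    17.8]
 [ -25.5   10.9   19.3]] slope y/x -0.017634511830088573 z/x -0.0015183584735894103
```

The keeper is at about 1.56 rad, and the scraper hangs straight and flat. Handing in.

```bash
python3 -c "
from plant import *
print(job_done())"
```

```text
the job is handed in; nothing more can be done
None
```

I handed the job in at about 19 s: the blue scraper hangs by its eye on the peg, flat and pointing straight down the slope, with the keeper swung across at about 1.55 rad by my last measurement (the hand-in call returned no verdict).

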